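# Pack the tired spring heads of the mould clamp

### The job

Try each spring head by pressing its plunger with the same light push of about 8 N: a sound one gives only a few millimetres, a tired one drops right down. Under every tired plunger slide packing plates, stacked flat, square and fully home against the back of the throat, adding plate after plate until its plunger, pressed again, feels as snug as a sound one and no further plate would fit. Leave the sound heads empty and never force their plungers down, leave the plates you do not need lying flat on the bench, and leave the cup, timer and bung alone.

Things in the scene. Friction and masses are not known exactly. Their poses are not given: they have to be found in the camera images.
- home_1 (a point): Point on the tongue of head 1, a grey iron C-shaped spring head, 4 kg, standing on the bench (3 or 4 of 5 are present). x points into the throat, z up. Tongue 28 mm wide, 15 mm above the bench, x = -57 to +45 mm (back wall). Arm above it 62 mm wide, 12 mm thick, from x = +15 mm back; throat 50 mm wide between side cheeks that start at x = +3 mm, 2 or 3 plates high plus 4 mm. A plate fully home is centred above this point.
- plunger_top_1 (a point): Centre of the top of head 1's round steel button (24 mm across), moving with the plunger; at x = +30 mm, y = 0 in the frame of the head's home point. Unpressed it is 65 mm above the bench on a head with a two-plate throat, 73 mm on a three-plate one.
- plunger_1 (a joint): Travel of head 1's plunger in m: 0 up, 0.012 at its stop; it springs back. Its 14 mm stem comes down through the arm into the throat and lands on any packing there. Under 8 N a sound spring gives 3 to 4 mm; a tired one (1.5 N to start, 4.5 N at the stop) goes down all 12 mm, but over full packing stops at about 4 mm.
- home_2 (a point): Point on the tongue of head 2, a grey iron C-shaped spring head, 4 kg, standing on the bench (3 or 4 of 5 are present). x points into the throat, z up. Tongue 28 mm wide, 15 mm above the bench, x = -57 to +45 mm (back wall). Arm above it 62 mm wide, 12 mm thick, from x = +15 mm back; throat 50 mm wide between side cheeks that start at x = +3 mm, 2 or 3 plates high plus 4 mm. A plate fully home is centred above this point.
- plunger_top_2 (a point): Centre of the top of head 2's round steel button (24 mm across), moving with the plunger; at x = +30 mm, y = 0 in the frame of the head's home point. Unpressed it is 65 mm above the bench on a head with a two-plate throat, 73 mm on a three-plate one.
- plunger_2 (a joint): Travel of head 2's plunger in m: 0 up, 0.012 at its stop; it springs back. Its 14 mm stem comes down through the arm into the throat and lands on any packing there. Under 8 N a sound spring gives 3 to 4 mm; a tired one (1.5 N to start, 4.5 N at the stop) goes down all 12 mm, but over full packing stops at about 4 mm.
- home_3 (a point): Point on the tongue of head 3, a grey iron C-shaped spring head, 4 kg, standing on the bench (3 or 4 of 5 are present). x points into the throat, z up. Tongue 28 mm wide, 15 mm above the bench, x = -57 to +45 mm (back wall). Arm above it 62 mm wide, 12 mm thick, from x = +15 mm back; throat 50 mm wide between side cheeks that start at x = +3 mm, 2 or 3 plates high plus 4 mm. A plate fully home is centred above this point.
- plunger_top_3 (a point): Centre of the top of head 3's round steel button (24 mm across), moving with the plunger; at x = +30 mm, y = 0 in the frame of the head's home point. Unpressed it is 65 mm above the bench on a head with a two-plate throat, 73 mm on a three-plate one.
- plunger_3 (a joint): Travel of head 3's plunger in m: 0 up, 0.012 at its stop; it springs back. Its 14 mm stem comes down through the arm into the throat and lands on any packing there. Under 8 N a sound spring gives 3 to 4 mm; a tired one (1.5 N to start, 4.5 N at the stop) goes down all 12 mm, but over full packing stops at about 4 mm.
- home_4 (a point): Point on the tongue of head 4, a grey iron C-shaped spring head, 4 kg, standing on the bench (3 or 4 of 5 are present). x points into the throat, z up. Tongue 28 mm wide, 15 mm above the bench, x = -57 to +45 mm (back wall). Arm above it 62 mm wide, 12 mm thick, from x = +15 mm back; throat 50 mm wide between side cheeks that start at x = +3 mm, 2 or 3 plates high plus 4 mm. A plate fully home is centred above this point.
- plunger_top_4 (a point): Centre of the top of head 4's round steel button (24 mm across), moving with the plunger; at x = +30 mm, y = 0 in the frame of the head's home point. Unpressed it is 65 mm above the bench on a head with a two-plate throat, 73 mm on a three-plate one.
- plunger_4 (a joint): Travel of head 4's plunger in m: 0 up, 0.012 at its stop; it springs back. Its 14 mm stem comes down through the arm into the throat and lands on any packing there. Under 8 N a sound spring gives 3 to 4 mm; a tired one (1.5 N to start, 4.5 N at the stop) goes down all 12 mm, but over full packing stops at about 4 mm.
- home_5 (a point): Point on the tongue of head 5, a grey iron C-shaped spring head, 4 kg, standing on the bench (3 or 4 of 5 are present). x points into the throat, z up. Tongue 28 mm wide, 15 mm above the bench, x = -57 to +45 mm (back wall). Arm above it 62 mm wide, 12 mm thick, from x = +15 mm back; throat 50 mm wide between side cheeks that start at x = +3 mm, 2 or 3 plates high plus 4 mm. A plate fully home is centred above this point.
- plunger_top_5 (a point): Centre of the top of head 5's round steel button (24 mm across), moving with the plunger; at x = +30 mm, y = 0 in the frame of the head's home point. Unpressed it is 65 mm above the bench on a head with a two-plate throat, 73 mm on a three-plate one.
- plunger_5 (a joint): Travel of head 5's plunger in m: 0 up, 0.012 at its stop; it springs back. Its 14 mm stem comes down through the arm into the throat and lands on any packing there. Under 8 N a sound spring gives 3 to 4 mm; a tired one (1.5 N to start, 4.5 N at the stop) goes down all 12 mm, but over full packing stops at about 4 mm.
- plate_1 (a point): Centre (half-way up) of a loose plywood packing plate, 90 x 40 x 8 mm, about 30 g, lying flat on the bench; its x axis runs along the 90 mm length and z through the thickness. All six plates are alike and either end may go in first.
- plate_2 (a point): Centre (half-way up) of a loose plywood packing plate, 90 x 40 x 8 mm, about 30 g, lying flat on the bench; its x axis runs along the 90 mm length and z through the thickness. All six plates are alike and either end may go in first.
- plate_3 (a point): Centre (half-way up) of a loose plywood packing plate, 90 x 40 x 8 mm, about 30 g, lying flat on the bench; its x axis runs along the 90 mm length and z through the thickness. All six plates are alike and either end may go in first.
- plate_4 (a point): Centre (half-way up) of a loose plywood packing plate, 90 x 40 x 8 mm, about 30 g, lying flat on the bench; its x axis runs along the 90 mm length and z through the thickness. All six plates are alike and either end may go in first.
- plate_5 (a point): Centre (half-way up) of a loose plywood packing plate, 90 x 40 x 8 mm, about 30 g, lying flat on the bench; its x axis runs along the 90 mm length and z through the thickness. All six plates are alike and either end may go in first.
- plate_6 (a point): Centre (half-way up) of a loose plywood packing plate, 90 x 40 x 8 mm, about 30 g, lying flat on the bench; its x axis runs along the 90 mm length and z through the thickness. All six plates are alike and either end may go in first.
- cup: Bystander: white cast cup, unfired and brittle, 54 mm across, 65 mm tall, standing beside the heads; origin at the centre of its underside.
- timer: Bystander: white kitchen-style timer with a red knob, 62 x 62 x 45 mm, standing beside the heads; origin at the centre of its underside.
- bung: Bystander: dark rubber bung, 45 mm across, 32 mm tall, standing behind the heads; origin at the centre of its underside.
Things that resemble listed ones, but are neither listed nor needed, are in the scene too. What is shaped like the part that bears plate_4 but pink or red is not meant.

How it is judged (in metres and radians):
On the way, in this order (a step that is already met when the one before it is completed fails the run):
1. a plunger is pressed while all the plates still lie on the bench (value of joint any of plunger_1, plunger_2, plunger_3, plunger_4, plunger_5 above 0.002 m and height (world z) of each of plate_1, plate_2, plate_3, plate_4, plate_5, plate_6 below 0.012 m), for 0.05 s.
2. the plunger of a tired head is pressed again once its throat is full (((((horizontal distance between plate_1 and home_2 below 0.01 m and z of plate_1 in the frame of home_2 between 0.001 and 0.007 m) or (horizontal distance between plate_2 and home_2 below 0.01 m and z of plate_2 in the frame of home_2 between 0.001 and 0.007 m) or (horizontal distance between plate_3 and home_2 below 0.01 m and z of plate_3 in the frame of home_2 between 0.001 and 0.007 m) or (horizontal distance between plate_4 and home_2 below 0.01 m and z of plate_4 in the frame of home_2 between 0.001 and 0.007 m) or (horizontal distance between plate_5 and home_2 below 0.01 m and z of plate_5 in the frame of home_2 between 0.001 and 0.007 m) or (horizontal distance between plate_6 and home_2 below 0.01 m and z of plate_6 in the frame of home_2 between 0.001 and 0.007 m)) and ((horizontal distance between plate_1 and home_2 below 0.01 m and z of plate_1 in the frame of home_2 between 0.009 and 0.015 m) or (horizontal distance between plate_2 and home_2 below 0.01 m and z of plate_2 in the frame of home_2 between 0.009 and 0.015 m) or (horizontal distance between plate_3 and home_2 below 0.01 m and z of plate_3 in the frame of home_2 between 0.009 and 0.015 m) or (horizontal distance between plate_4 and home_2 below 0.01 m and z of plate_4 in the frame of home_2 between 0.009 and 0.015 m) or (horizontal distance between plate_5 and home_2 below 0.01 m and z of plate_5 in the frame of home_2 between 0.009 and 0.015 m) or (horizontal distance between plate_6 and home_2 below 0.01 m and z of plate_6 in the frame of home_2 between 0.009 and 0.015 m)) and ((horizontal distance between plate_1 and home_2 below 0.01 m and z of plate_1 in the frame of home_2 between 0.017 and 0.023 m) or (horizontal distance between plate_2 and home_2 below 0.01 m and z of plate_2 in the frame of home_2 between 0.017 and 0.023 m) or (horizontal distance between plate_3 and home_2 below 0.01 m and z of plate_3 in the frame of home_2 between 0.017 and 0.023 m) or (horizontal distance between plate_4 and home_2 below 0.01 m and z of plate_4 in the frame of home_2 between 0.017 and 0.023 m) or (horizontal distance between plate_5 and home_2 below 0.01 m and z of plate_5 in the frame of home_2 between 0.017 and 0.023 m) or (horizontal distance between plate_6 and home_2 below 0.01 m and z of plate_6 in the frame of home_2 between 0.017 and 0.023 m)) and value of joint plunger_2 above 0.002 m) or (((horizontal distance between plate_1 and home_3 below 0.01 m and z of plate_1 in the frame of home_3 between 0.001 and 0.007 m) or (horizontal distance between plate_2 and home_3 below 0.01 m and z of plate_2 in the frame of home_3 between 0.001 and 0.007 m) or (horizontal distance between plate_3 and home_3 below 0.01 m and z of plate_3 in the frame of home_3 between 0.001 and 0.007 m) or (horizontal distance between plate_4 and home_3 below 0.01 m and z of plate_4 in the frame of home_3 between 0.001 and 0.007 m) or (horizontal distance between plate_5 and home_3 below 0.01 m and z of plate_5 in the frame of home_3 between 0.001 and 0.007 m) or (horizontal distance between plate_6 and home_3 below 0.01 m and z of plate_6 in the frame of home_3 between 0.001 and 0.007 m)) and ((horizontal distance between plate_1 and home_3 below 0.01 m and z of plate_1 in the frame of home_3 between 0.009 and 0.015 m) or (horizontal distance between plate_2 and home_3 below 0.01 m and z of plate_2 in the frame of home_3 between 0.009 and 0.015 m) or (horizontal distance between plate_3 and home_3 below 0.01 m and z of plate_3 in the frame of home_3 between 0.009 and 0.015 m) or (horizontal distance between plate_4 and home_3 below 0.01 m and z of plate_4 in the frame of home_3 between 0.009 and 0.015 m) or (horizontal distance between plate_5 and home_3 below 0.01 m and z of plate_5 in the frame of home_3 between 0.009 and 0.015 m) or (horizontal distance between plate_6 and home_3 below 0.01 m and z of plate_6 in the frame of home_3 between 0.009 and 0.015 m)) and value of joint plunger_3 above 0.002 m) or (((horizontal distance between plate_1 and home_5 below 0.01 m and z of plate_1 in the frame of home_5 between 0.001 and 0.007 m) or (horizontal distance between plate_2 and home_5 below 0.01 m and z of plate_2 in the frame of home_5 between 0.001 and 0.007 m) or (horizontal distance between plate_3 and home_5 below 0.01 m and z of plate_3 in the frame of home_5 between 0.001 and 0.007 m) or (horizontal distance between plate_4 and home_5 below 0.01 m and z of plate_4 in the frame of home_5 between 0.001 and 0.007 m) or (horizontal distance between plate_5 and home_5 below 0.01 m and z of plate_5 in the frame of home_5 between 0.001 and 0.007 m) or (horizontal distance between plate_6 and home_5 below 0.01 m and z of plate_6 in the frame of home_5 between 0.001 and 0.007 m)) and ((horizontal distance between plate_1 and home_5 below 0.01 m and z of plate_1 in the frame of home_5 between 0.009 and 0.015 m) or (horizontal distance between plate_2 and home_5 below 0.01 m and z of plate_2 in the frame of home_5 between 0.009 and 0.015 m) or (horizontal distance between plate_3 and home_5 below 0.01 m and z of plate_3 in the frame of home_5 between 0.009 and 0.015 m) or (horizontal distance between plate_4 and home_5 below 0.01 m and z of plate_4 in the frame of home_5 between 0.009 and 0.015 m) or (horizontal distance between plate_5 and home_5 below 0.01 m and z of plate_5 in the frame of home_5 between 0.009 and 0.015 m) or (horizontal distance between plate_6 and home_5 below 0.01 m and z of plate_6 in the frame of home_5 between 0.009 and 0.015 m)) and value of joint plunger_5 above 0.002 m))), for 0.05 s.
At the end, for the whole second after the job is handed in: The throat of every tired head that is present is full (two or three plates, as many as fit), each plate lying flat at its level (3 mm), its centre within 10 mm of fully home and central, square to 0.2 rad; all other plates lie flat on the bench (none in or on a sound head); all plungers are up (((horizontal distance between plate_1 and home_2 below 0.01 m and z of plate_1 in the frame of home_2 between 0.001 and 0.007 m) or (horizontal distance between plate_2 and home_2 below 0.01 m and z of plate_2 in the frame of home_2 between 0.001 and 0.007 m) or (horizontal distance between plate_3 and home_2 below 0.01 m and z of plate_3 in the frame of home_2 between 0.001 and 0.007 m) or (horizontal distance between plate_4 and home_2 below 0.01 m and z of plate_4 in the frame of home_2 between 0.001 and 0.007 m) or (horizontal distance between plate_5 and home_2 below 0.01 m and z of plate_5 in the frame of home_2 between 0.001 and 0.007 m) or (horizontal distance between plate_6 and home_2 below 0.01 m and z of plate_6 in the frame of home_2 between 0.001 and 0.007 m)) and ((horizontal distance between plate_1 and home_2 below 0.01 m and z of plate_1 in the frame of home_2 between 0.009 and 0.015 m) or (horizontal distance between plate_2 and home_2 below 0.01 m and z of plate_2 in the frame of home_2 between 0.009 and 0.015 m) or (horizontal distance between plate_3 and home_2 below 0.01 m and z of plate_3 in the frame of home_2 between 0.009 and 0.015 m) or (horizontal distance between plate_4 and home_2 below 0.01 m and z of plate_4 in the frame of home_2 between 0.009 and 0.015 m) or (horizontal distance between plate_5 and home_2 below 0.01 m and z of plate_5 in the frame of home_2 between 0.009 and 0.015 m) or (horizontal distance between plate_6 and home_2 below 0.01 m and z of plate_6 in the frame of home_2 between 0.009 and 0.015 m)) and ((horizontal distance between plate_1 and home_2 below 0.01 m and z of plate_1 in the frame of home_2 between 0.017 and 0.023 m) or (horizontal distance between plate_2 and home_2 below 0.01 m and z of plate_2 in the frame of home_2 between 0.017 and 0.023 m) or (horizontal distance between plate_3 and home_2 below 0.01 m and z of plate_3 in the frame of home_2 between 0.017 and 0.023 m) or (horizontal distance between plate_4 and home_2 below 0.01 m and z of plate_4 in the frame of home_2 between 0.017 and 0.023 m) or (horizontal distance between plate_5 and home_2 below 0.01 m and z of plate_5 in the frame of home_2 between 0.017 and 0.023 m) or (horizontal distance between plate_6 and home_2 below 0.01 m and z of plate_6 in the frame of home_2 between 0.017 and 0.023 m)) and ((horizontal distance between plate_1 and home_3 below 0.01 m and z of plate_1 in the frame of home_3 between 0.001 and 0.007 m) or (horizontal distance between plate_2 and home_3 below 0.01 m and z of plate_2 in the frame of home_3 between 0.001 and 0.007 m) or (horizontal distance between plate_3 and home_3 below 0.01 m and z of plate_3 in the frame of home_3 between 0.001 and 0.007 m) or (horizontal distance between plate_4 and home_3 below 0.01 m and z of plate_4 in the frame of home_3 between 0.001 and 0.007 m) or (horizontal distance between plate_5 and home_3 below 0.01 m and z of plate_5 in the frame of home_3 between 0.001 and 0.007 m) or (horizontal distance between plate_6 and home_3 below 0.01 m and z of plate_6 in the frame of home_3 between 0.001 and 0.007 m)) and ((horizontal distance between plate_1 and home_3 below 0.01 m and z of plate_1 in the frame of home_3 between 0.009 and 0.015 m) or (horizontal distance between plate_2 and home_3 below 0.01 m and z of plate_2 in the frame of home_3 between 0.009 and 0.015 m) or (horizontal distance between plate_3 and home_3 below 0.01 m and z of plate_3 in the frame of home_3 between 0.009 and 0.015 m) or (horizontal distance between plate_4 and home_3 below 0.01 m and z of plate_4 in the frame of home_3 between 0.009 and 0.015 m) or (horizontal distance between plate_5 and home_3 below 0.01 m and z of plate_5 in the frame of home_3 between 0.009 and 0.015 m) or (horizontal distance between plate_6 and home_3 below 0.01 m and z of plate_6 in the frame of home_3 between 0.009 and 0.015 m)) and ((horizontal distance between plate_1 and home_5 below 0.01 m and z of plate_1 in the frame of home_5 between 0.001 and 0.007 m) or (horizontal distance between plate_2 and home_5 below 0.01 m and z of plate_2 in the frame of home_5 between 0.001 and 0.007 m) or (horizontal distance between plate_3 and home_5 below 0.01 m and z of plate_3 in the frame of home_5 between 0.001 and 0.007 m) or (horizontal distance between plate_4 and home_5 below 0.01 m and z of plate_4 in the frame of home_5 between 0.001 and 0.007 m) or (horizontal distance between plate_5 and home_5 below 0.01 m and z of plate_5 in the frame of home_5 between 0.001 and 0.007 m) or (horizontal distance between plate_6 and home_5 below 0.01 m and z of plate_6 in the frame of home_5 between 0.001 and 0.007 m)) and ((horizontal distance between plate_1 and home_5 below 0.01 m and z of plate_1 in the frame of home_5 between 0.009 and 0.015 m) or (horizontal distance between plate_2 and home_5 below 0.01 m and z of plate_2 in the frame of home_5 between 0.009 and 0.015 m) or (horizontal distance between plate_3 and home_5 below 0.01 m and z of plate_3 in the frame of home_5 between 0.009 and 0.015 m) or (horizontal distance between plate_4 and home_5 below 0.01 m and z of plate_4 in the frame of home_5 between 0.009 and 0.015 m) or (horizontal distance between plate_5 and home_5 below 0.01 m and z of plate_5 in the frame of home_5 between 0.009 and 0.015 m) or (horizontal distance between plate_6 and home_5 below 0.01 m and z of plate_6 in the frame of home_5 between 0.009 and 0.015 m)) and ((height (world z) of plate_1 below 0.012 m and angle between plate_1's own z axis and vertical below 0.15 rad) or (horizontal distance between plate_1 and home_2 below 0.01 m and z of plate_1 in the frame of home_2 below 0.025 m and angle between the x axis of plate_1 and the x axis of home_2, either way round below 0.2 rad) or (horizontal distance between plate_1 and home_3 below 0.01 m and z of plate_1 in the frame of home_3 below 0.025 m and angle between the x axis of plate_1 and the x axis of home_3, either way round below 0.2 rad) or (horizontal distance between plate_1 and home_5 below 0.01 m and z of plate_1 in the frame of home_5 below 0.025 m and angle between the x axis of plate_1 and the x axis of home_5, either way round below 0.2 rad)) and ((height (world z) of plate_2 below 0.012 m and angle between plate_2's own z axis and vertical below 0.15 rad) or (horizontal distance between plate_2 and home_2 below 0.01 m and z of plate_2 in the frame of home_2 below 0.025 m and angle between the x axis of plate_2 and the x axis of home_2, either way round below 0.2 rad) or (horizontal distance between plate_2 and home_3 below 0.01 m and z of plate_2 in the frame of home_3 below 0.025 m and angle between the x axis of plate_2 and the x axis of home_3, either way round below 0.2 rad) or (horizontal distance between plate_2 and home_5 below 0.01 m and z of plate_2 in the frame of home_5 below 0.025 m and angle between the x axis of plate_2 and the x axis of home_5, either way round below 0.2 rad)) and ((height (world z) of plate_3 below 0.012 m and angle between plate_3's own z axis and vertical below 0.15 rad) or (horizontal distance between plate_3 and home_2 below 0.01 m and z of plate_3 in the frame of home_2 below 0.025 m and angle between the x axis of plate_3 and the x axis of home_2, either way round below 0.2 rad) or (horizontal distance between plate_3 and home_3 below 0.01 m and z of plate_3 in the frame of home_3 below 0.025 m and angle between the x axis of plate_3 and the x axis of home_3, either way round below 0.2 rad) or (horizontal distance between plate_3 and home_5 below 0.01 m and z of plate_3 in the frame of home_5 below 0.025 m and angle between the x axis of plate_3 and the x axis of home_5, either way round below 0.2 rad)) and ((height (world z) of plate_4 below 0.012 m and angle between plate_4's own z axis and vertical below 0.15 rad) or (horizontal distance between plate_4 and home_2 below 0.01 m and z of plate_4 in the frame of home_2 below 0.025 m and angle between the x axis of plate_4 and the x axis of home_2, either way round below 0.2 rad) or (horizontal distance between plate_4 and home_3 below 0.01 m and z of plate_4 in the frame of home_3 below 0.025 m and angle between the x axis of plate_4 and the x axis of home_3, either way round below 0.2 rad) or (horizontal distance between plate_4 and home_5 below 0.01 m and z of plate_4 in the frame of home_5 below 0.025 m and angle between the x axis of plate_4 and the x axis of home_5, either way round below 0.2 rad)) and ((height (world z) of plate_5 below 0.012 m and angle between plate_5's own z axis and vertical below 0.15 rad) or (horizontal distance between plate_5 and home_2 below 0.01 m and z of plate_5 in the frame of home_2 below 0.025 m and angle between the x axis of plate_5 and the x axis of home_2, either way round below 0.2 rad) or (horizontal distance between plate_5 and home_3 below 0.01 m and z of plate_5 in the frame of home_3 below 0.025 m and angle between the x axis of plate_5 and the x axis of home_3, either way round below 0.2 rad) or (horizontal distance between plate_5 and home_5 below 0.01 m and z of plate_5 in the frame of home_5 below 0.025 m and angle between the x axis of plate_5 and the x axis of home_5, either way round below 0.2 rad)) and ((height (world z) of plate_6 below 0.012 m and angle between plate_6's own z axis and vertical below 0.15 rad) or (horizontal distance between plate_6 and home_2 below 0.01 m and z of plate_6 in the frame of home_2 below 0.025 m and angle between the x axis of plate_6 and the x axis of home_2, either way round below 0.2 rad) or (horizontal distance between plate_6 and home_3 below 0.01 m and z of plate_6 in the frame of home_3 below 0.025 m and angle between the x axis of plate_6 and the x axis of home_3, either way round below 0.2 rad) or (horizontal distance between plate_6 and home_5 below 0.01 m and z of plate_6 in the frame of home_5 below 0.025 m and angle between the x axis of plate_6 and the x axis of home_5, either way round below 0.2 rad)) and value of joint each of plunger_1, plunger_2, plunger_3, plunger_4, plunger_5 below 0.002 m); the robot touches nothing.
It fails at once if a sound plunger is forced down more than 10 mm (about 18 N) (value of joint any of plunger_1, plunger_4 above 0.01 m).
It fails at once if the cup, timer or bung is shifted by more than 30 mm or the cup tipped (distance of any of cup, timer, bung from where it was at the start of the episode above 0.03 m or angle between cup's own z axis and vertical above 0.5 rad).
Of head_2, head_3, head_5 only 2 to 2 are there at a start; the rules pass over those that are not, and their reading is None.
Of head_1, head_4 only 1 to 2 are there at a start; the rules pass over those that are not, and their reading is None.
At some moment in a run one of packing_1, packing_2, packing_3, packing_4, packing_5, packing_6 may be knocked a few centimetres aside while the robot is not near it.
Once in a run the grip may slacken for a moment while it holds something.
It also fails if it takes over 210 s, if anything falls off the work surface, if the arm or the gripper's body presses on something with over 40 N, if the wrist force passes 120 N, or if a joint passes its speed limit or range.

### The arm

A 6-joint arm with a two-finger parallel gripper is mounted at the origin on a cart in front of the work surface, level with it; the furniture and walls round the work are solid. World frame = base frame: x ahead of the robot, y to its left, z up, the work surface at z = 0. Lengths are in m, angles in degrees, forces in N, time in s.
With the tool pointing down it reaches from about 0.25 to 0.725 m from the base axis. Payload 9.7 kg.
Tool frame: the origin (TCP) lies midway between the tips of the shut fingers; the grasp point (between the pads) lies 19 mm behind it; z points along the fingers, y is the line along which they close (so a half turn about z gives the same grasp; the last joint's range is limited). The gripper opens to 85 mm and grips with 20 to 120 N. Pads are 22 mm wide; open, the fingers measure 114 mm over their backs; the gripper's body (76 mm by 85 mm) begins 54 mm behind the grasp point. The pads swing forward as they close: fully open they stand 13 mm farther back than shut.
Start: joints at [-65.546, 4.979, 10.078, 95.1, 0, 90], TCP at [0.228, -0.501, 0.231] pointing down, gripper open.
Joint ranges: [-179.16, 179.16], [-48.56, 103.87], [-65.8, 70.77], [-126.05, 130.52], [-82.76, 87.17], [-180, 180]. Speed limits (degrees/s): [127.2, 127.2, 147.25, 180, 180, 180].

### API

Orientations are given as [roll, pitch, yaw] about the fixed x, y, z axes, in that order (R = Rz(yaw) Ry(pitch) Rx(roll)).
In Python, from workcell import bot gives the robot as it stands. The module is installed in compiled form; this text tells all that it offers.
- The arm moves only by the tool send_rows, never from a script. Its argument "moves" is one flat list of numbers, 7 for each row, row after row: the shift along the world's x, y, z normalised to -1 to 1, where 1 is 0.025 m, then the turn, a rotation vector about the world's x, y, z normalised to -1 to 1, where 1 is 0.15 rad, then the closure, from -1 (fully open) to 1 (shut), so that 0 is half open. A call has 1 to 8 rows; each row shifts and turns the commanded pose from where the row before left it; what a row does not reach is not made up. A row lasts 1/8 s, in which the tool goes at most 62.5 mm and 10.7 degrees, less where a joint would pass 70% of its speed; a pose out of reach is approached as far as the arm can. A call with a number of a shift or a turn outside -1 to 1 is refused whole. A call with a gripper value outside its range is refused whole. The fingers move at their own pace and stop on an object; "squeeze" is the grip in N (left out, the last holds). Time passes only in rows, so rows that do not move let the fingers close. It gives the time, the measured TCP pose, the force, the opening and the grip force at its end, in the units of the state.
- bot.get_obs(): the state, without advancing time (a new reading comes with each control period).
- bot.camera(name): name is "scene" or "top"; returns a dict with "color" (420x560x3 uint8, red, green, blue), "camera_matrix" (3x3 intrinsics, pixels), "D" ([k1, k2, p1, p2, k3] as OpenCV has them; the pictures are not rectified), "R" (3x3) and "t" (3): a world point X has camera coordinates R X + t. Camera axes: x right, y down, z forward; pixel columns grow to the right and rows downward; lengths in m; the calibration is good to about 2 mm. A picture is of the moment at which its call begins. There is no depth.
- bot.job_done(): hands the job in; it is judged then, once.
Trained networks look in the newest picture that a camera, given by its name, has taken for a name from the list of things; names that differ only in an ending like _2 or _b are one class to them, and where a whole thing is asked for, a point or a joint stands for the part that bears it (a point fixed in the world has none). Each returns a list of dicts, best first, with "p" (0 to 1); they miss things now and then, are a little off and sometimes report something else, mostly with a low value. They report only what shows in the picture. A call takes as long as a camera call. They do not tell look-alikes from the thing itself.
- bot.boxes_of(camera, query): "extent" ([left, top, right, bottom] in pixels, round what is visible of it).
- bot.trace(camera, query): "region" (420x560 bool, what is visible of it) and "extent" ([left, top, right, bottom] in pixels, round what is visible of it).
- bot.landmark_of(camera, query): "pixel" ([column, row] in pixels: a listed point, or the origin of a listed thing).
The state is a dict: "time": time; "q": joint angles; "qd": joint speeds; "joint_efforts": joint torques, N m; "ee_pos": TCP position; "tcp_rot": TCP orientation; "wrist_force": force on the tool from outside, world axes, zero at the start; "torque": the same for the moment, N m; "opening": finger opening in m; "grasp_force": force on a finger pad.
Only numpy, scipy, OpenCV 4.12 (cv2) and the standard library are available. Lean on these libraries where they do the work, as an engineer would, in place of code of your own. Each camera call takes 0.05 s, during which the arm holds its last target. There are 200 camera calls.

## Working session

There is one attempt and no reset: what is moved stays moved. The work goes in short steps, Python scripts to look and compute and a tool call to move; the robot and the scene stay as the last step left them, time stands still between calls to the robot, and variables do not carry over. Pictures are saved under pics/ and viewed, at most 14 in all, crops included, and the job is handed in when it is done.

Besides the shell and the picture viewer there is one more tool, called after "Call:" in YAML: its name, and indented under it one key for each argument. send_rows: Moves the arm, as the interface text tells. Its arguments: {"type":"object","properties":{"moves":{"type":"array"},"squeeze":{"type":"number"}},"required":["moves"]}

```bash
mkdir -p pics; cat > h.py <<'E'
import numpy as np, cv2
from workcell import bot
def ray(c,px):
    K=np.array(c["camera_matrix"]);D=np.array(c["D"],float)
    u=cv2.undistortPoints(np.array(px,float).reshape(-1,1,2),K,D).reshape(-1,2)
    d=np.c_[u,np.ones(len(u))]@np.array(c["R"]); o=-np.array(c["R"]).T@np.array(c["t"])
    return o,d
def atz(c,px,z):
    o,d=ray(c,px); s=(z-o[2])/d[:,2]; return o+d*s[:,None]
def proj(c,X):
    K=np.array(c["camera_matrix"]);D=np.array(c["D"],float)
    r=cv2.Rodrigues(np.array(c["R"]))[0]
    return cv2.projectPoints(np.array(X,float).reshape(-1,1,3),r,np.array(c["t"],float),K,D)[0].reshape(-1,2)
E
cat > a.py <<'E'
from h import *
for n in ["scene","top"]:
    c=bot.camera(n); cv2.imwrite(f"pics/{n}0.png",cv2.cvtColor(c["color"],cv2.COLOR_RGB2BGR))
    print(n,"campos",-np.array(c["R"]).T@np.array(c["t"]))
    for q,z in [("plate_1",.004),("home_1",.015),("plunger_top_1",.069),("cup",0),("timer",0),("bung",0)]:
        L=bot.landmark_of(n,q)
        for l in L:
            print(q,round(l["p"],2),np.round(l["pixel"]),np.round(atz(c,l["pixel"],z)[0],3))
print(bot.get_obs())
E
python3 a.py
```

```text
scene campos [-0.19936838  0.42095446  1.05754001]
plate_1 0.98 [206. 334.] [0.402 0.301 0.004]
plate_1 0.86 [282. 279.] [0.45  0.04  0.004]
plate_1 0.71 [238. 309.] [0.425 0.195 0.004]
plate_1 0.67 [314. 270.] [ 0.427 -0.054  0.004]
plate_1 0.59 [225. 259.] [0.6   0.149 0.004]
plate_1 0.53 [331. 211.] [ 0.597 -0.237  0.004]
plate_1 0.51 [348. 252.] [ 0.43  -0.179  0.004]
plate_1 0.51 [306. 177.] [ 0.78  -0.259  0.004]
home_1 0.85 [301. 211.] [ 0.641 -0.148  0.015]
home_1 0.76 [186. 278.] [0.588 0.277 0.015]
plunger_top_1 0.59 [177. 259.] [0.62  0.281 0.069]
plunger_top_1 0.49 [291. 197.] [ 0.665 -0.122  0.069]
plunger_top_1 0.42 [255. 207.] [ 0.687 -0.004  0.069]
cup 0.91 [141. 290.] [0.628 0.403 0.   ]
cup 0.29 [207. 334.] [0.402 0.299 0.   ]
timer 0.44 [259. 227.] [ 0.664 -0.003  0.   ]
bung 0.48 [250. 199.] [ 0.792 -0.038  0.   ]
top campos [ 0.48100124 -0.03511117  1.49286781]
plate_1 0.91 [340. 153.] [ 0.775 -0.257  0.004]
plate_1 0.85 [410. 280.] [ 0.38  -0.463  0.004]
plate_1 0.84 [240. 261.] [0.445 0.054 0.004]
plate_1 0.75 [197. 264.] [0.437 0.185 0.004]
plate_1 0.74 [161. 
[... 658 characters left out ...]
8.] [ 0.792 -0.049  0.   ]
{'time': 0.7, 'q': array([-6.55470777e+01,  4.97653181e+00,  1.00781867e+01,  9.50989076e+01,
        2.21498875e-04,  8.99980478e+01]), 'qd': array([ 0.11635087, -0.01706509,  0.05522187,  0.10114801,  0.03802856,
       -0.07325194]), 'joint_efforts': array([ 1.93366182e-04, -5.19952404e+01,  4.64792955e+01,  7.34588084e-04,
        1.21716056e-05,  4.24170437e-06]), 'ee_pos': array([ 0.22767013, -0.50066361,  0.23130663]), 'tcp_rot': array([ 1.79997253e+02, -2.21405269e-04,  2.44548745e+01]), 'wrist_force': array([-0.02731907, -0.05771606, -0.43632551]), 'torque': array([-0.03178882,  0.03280395, -0.00174939]), 'grasp_force': 0.0, 'opening': 0.08521352560925516}
```

```bash
python3 - <<'E'
import cv2
a=cv2.imread('pics/top0.png'); cv2.imwrite('pics/t1.png',cv2.resize(a[110:320,90:450],(800,467),interpolation=cv2.INTER_CUBIC))
a=cv2.imread('pics/scene0.png'); cv2.imwrite('pics/s1.png',cv2.resize(a[140:380,90:450],(800,533),interpolation=cv2.INTER_CUBIC))
E
```

```text
(no output)
```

View pics/t1.png

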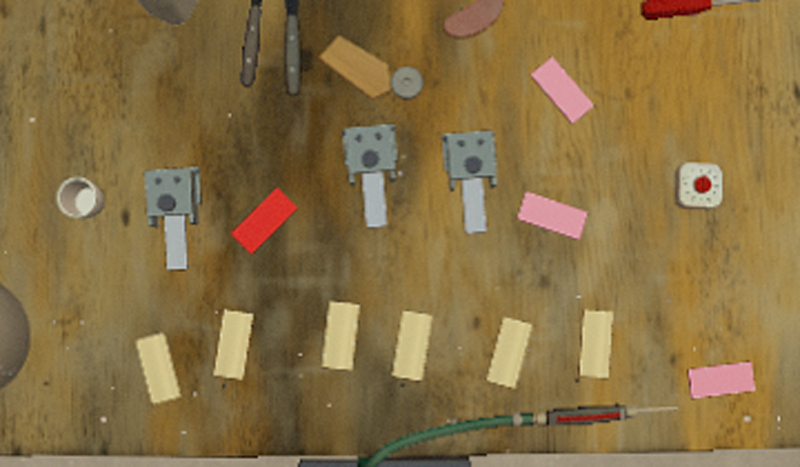

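View pics/s1.png

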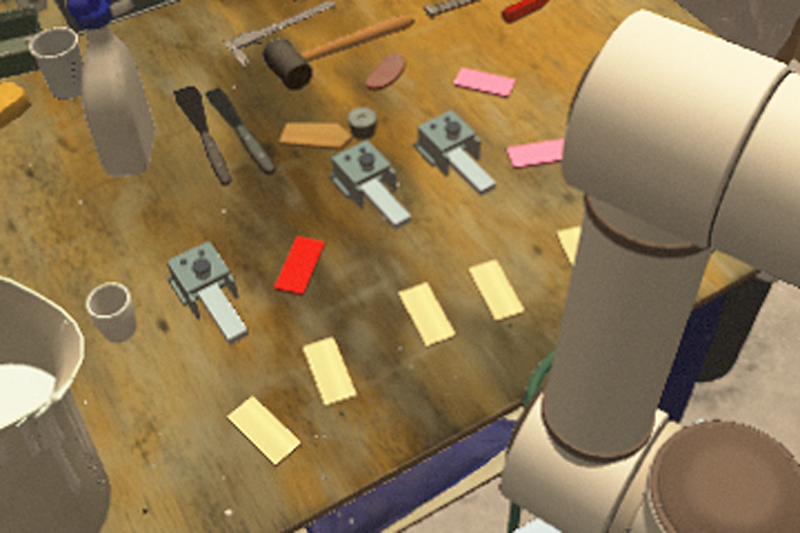

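Six cream plates lie in the front row, crop t1 (157,368), (233,344), (340,336), (412,346), (510,352) and (596,344). The pink and red ones are look-alikes. There are three heads, with tongues at (176,243), (374,200) and (474,206). Next I'll measure poses on rectified planes.

```bash
cat >> h.py <<'E'
def rect(c,z,x0=.3,x1=.85,y0=-.4,y1=.45,s=.001):
    xs=np.arange(x1,x0,-s);ys=np.arange(y1,y0,-s)
    X,Y=np.meshgrid(xs,ys,indexing='ij')
    p=proj(c,np.c_[X.ravel(),Y.ravel(),np.full(X.size,z)]).astype(np.float32).reshape(X.shape+(2,))
    return cv2.remap(c["color"],p[...,0],p[...,1],cv2.INTER_CUBIC)
def blobs(m,amin,amax,x1=.85,y1=.45,s=.001):
    out=[]
    for k in cv2.findContours(m.astype(np.uint8),cv2.RETR_EXTERNAL,cv2.CHAIN_APPROX_NONE)[0]:
        if not amin<cv2.contourArea(k)<amax: continue
        (u,v),(w,h),a=cv2.minAreaRect(k)
        b=cv2.boxPoints(((u,v),(w,h),a)); e=[b[1]-b[0],b[2]-b[1]]; e=max(e,key=lambda q:q@q)
        d=np.array([-e[1],-e[0]]); d=d*np.sign(d[0]); yaw=np.degrees(np.arctan2(d[1],d[0]))
        out.append((round(x1-v*s,4),round(y1-u*s,4),round(yaw,1),round(max(w,h)),round(min(w,h))))
    return sorted(out,key=lambda o:-o[1])
def plates(c,z=.008,amin=2000):
    h=cv2.cvtColor(rect(c,z),cv2.COLOR_RGB2HSV)
    m=(h[...,0]>20)&(h[...,0]<35)&(h[...,1]>50)&(h[...,1]<140)&(h[...,2]>160)
    return blobs(cv2.morphologyEx(m.astype(np.uint8),cv2.MORPH_OPEN,np.ones((7,7))),amin,9000)
def tongues(c):
    r=rect(c,.015);h=cv2.cvtColor(r,cv2.COLOR_RGB2HSV)
    m=(h[...,0]>85)&(h[...,0]<130)&(h[...,1]<70)&(h[...,2]>150)
    return blobs(cv2.morphologyEx(m.astype(np.uint8),cv2.MORPH_OPEN,np.ones((7,7))),800,6000)
E
python3 - <<'E'
from h import *
c=bot.camera("top")
print("plates",*plates(c),sep="\n"); print("tongues",*tongues(c),sep="\n")
I=c["color"]
for p in [(169,219),(258,200),(303,202),(240,261),(230,150+40)]: print(p,I[p[1],p[0]],cv2.cvtColor(I,cv2.COLOR_RGB2HSV)[p[1],p[0]])
r=cv2.cvtColor(rect(c,.015),cv2.COLOR_RGB2BGR); cv2.imwrite("pics/r1.png",r[80:350,130:650])
for l in bot.trace("top","home_1"): print(l["p"],l["extent"])
for l in bot.landmark_of("scene","plunger_top_1"): print(l["p"],l["pixel"])
E
```

```text
plates
(0.404, 0.2958, np.float32(15.0), 91, 42)
(0.4363, 0.1924, np.float32(-9.2), 91, 41)
(0.4471, 0.0459, np.float32(-6.9), 91, 42)
(0.4333, -0.0515, np.float32(-10.3), 91, 43)
(0.4223, -0.1838, np.float32(-16.5), 92, 43)
(0.4323, -0.303, np.float32(-5.3), 93, 42)
tongues
(0.6323, -0.0016, np.float32(4.6), 70, 26)
(0.6231, -0.1374, np.float32(5.4), 71, 26)
(169, 219) [169 177 174] [ 79  12 177]
(258, 200) [169 175 176] [ 94  10 176]
(303, 202) [172 178 179] [ 94  10 179]
(240, 261) [204 190 135] [ 24  86 204]
(230, 190) [94 69 28] [ 19 179  94]
0.81 [244.7, 163.0, 270.6, 211.1]
0.74 [290.3, 170.3, 314.1, 214.9]
0.6 [155.4, 187.4, 179.8, 234.1]
0.52 [350.8, 246.1, 366.2, 282.6]
0.59 [177.4, 259.2]
0.49 [290.9, 197.4]
0.42 [254.8, 207.1]
```

View pics/r1.png

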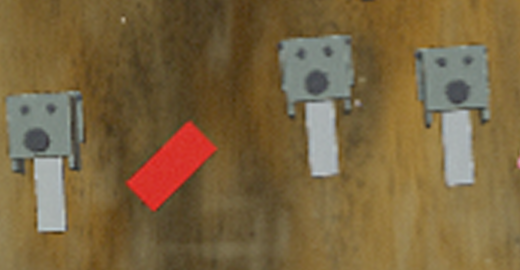

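```bash
sed -i 's/m=(h\[...,0\]>85)&(h\[...,0\]<130)&(h\[...,1\]<70)&(h\[...,2\]>150)/m=(h[...,1]<40)\&(h[...,2]>150)\&(r[...,2]>=r[...,0]-3)/' h.py; python3 - <<'E'
from h import *
c=bot.camera("top")
for t in tongues(c):
    if t[3]>90: continue
    d=np.array([np.cos(np.radians(t[2])),np.sin(np.radians(t[2]))]); hm=np.array(t[:2])+d*(.057-t[3]/2000)
    b=hm+.03*d
    print(t,"home",hm.round(4),"button",b.round(4),proj(c,[[*b,.069]]).round(1), "landmarks", [np.round(l["pixel"],1) for l in bot.landmark_of("top","plunger_top_1")])
# dark button centre on plane .065/.073
for z in (.065,.073):
    r=rect(c,z);g=r.max(2)
    m=(g<90)&(r.max(2).astype(int)-r.min(2)<25)
    print(z,blobs(cv2.morphologyEx(m.astype(np.uint8),cv2.MORPH_OPEN,np.ones((9,9))),250,900))
E
```

```text
(0.576, 0.2711, np.float32(3.3), 71, 26) home [0.5975 0.2723] button [0.6274 0.2741] [[163.8 199.8]] landmarks [array([164.5, 198.4]), array([304.6, 185.3]), array([259.3, 178.7])]
(0.632, -0.0017, np.float32(4.4), 72, 27) home [ 6.529e-01 -1.000e-04] button [0.6828 0.0022] [[256.2 180.1]] landmarks [array([164.5, 198.4]), array([304.6, 185.3]), array([259.3, 178.7])]
(0.6231, -0.1375, np.float32(4.0), 72, 27) home [ 0.644 -0.136] button [ 0.674  -0.1339] [[302.7 182.8]] landmarks [array([164.5, 198.4]), array([304.6, 185.3]), array([259.3, 178.7])]
0.065 [(0.624, 0.274, np.float32(0.0), 18, 16), (0.68, 0.0025, np.float32(0.0), 18, 17), (0.671, -0.134, np.float32(0.0), 18, 16)]
0.073 [(0.623, 0.2725, np.float32(0.0), 18, 17), (0.6795, 0.0025, np.float32(-180.0), 17, 17), (0.67, -0.133, np.float32(0.0), 18, 16)]
```

Buttons (world): A (0.626, 0.274), B (0.681, 0.002), C (0.672, -0.134). I'll start by pressing C with shut fingers.

Call:
send_rows:
  moves: [1,0.8,0,0,0,-1,1,1,0.8,0,0,0,-1,1,1,0.8,0,0,0,-0.37,1,1,0.8,0,0,0,0,1,1,0.8,0,0,0,0,1,1,0.8,0,0,0,0,1,1,0.8,0,0,0,0,1,1,0.8,0,0,0,0,1]
  squeeze: 30

```text
time: 2.05
ee_pos: [0.4284, -0.34, 0.2313]
tcp_rot: [180.0, -0.0, 4.1]
wrist_force: [0.7, -1.2, 0.5]
opening: -0.0001
grasp_force: 0.0
```

Call:
send_rows:
  moves: [1,0.85,0,0,0,0,1,1,0.85,0,0,0,0,1,1,0.85,0,0,0,0,1,1,0.85,0,0,0,0,1,1,0.85,0,0,0,0,1,1,0.85,-1,0,0,0,1,1,0.85,-1,0,0,0,1,1,0.85,-1,0,0,0,1]

```text
time: 3.05
ee_pos: [0.6285, -0.1699, 0.1555]
tcp_rot: [180.0, -0.0, 4.1]
wrist_force: [1.0, 0.1, 0.8]
opening: -0.0002
grasp_force: 0.0
```

Call:
send_rows:
  moves: [1,0.8,-1,0,0,0,1,0.76,0.68,-0.6,0,0,0,1,0,0,-0.6,0,0,0,1,0,0,-0.4,0,0,0,1,0,0,0,0,0,0,1]

```text
time: 3.68
ee_pos: [0.6708, -0.1343, 0.0907]
tcp_rot: [-180.0, 0.1, 4.0]
wrist_force: [-0.5, -0.5, 0.2]
opening: 0.0
grasp_force: 0.0
```

Call:
send_rows:
  moves: [0,0,-0.55,0,0,0,1,0,0,-0.31,0,0,0,1,0,0,0,0,0,0,1,0,0,0,0,0,0,1]

```text
time: 4.18
ee_pos: [0.6717, -0.1338, 0.0701]
tcp_rot: [180.0, -0.0, 4.1]
wrist_force: [-1.0, -0.1, 0.5]
opening: -0.0002
grasp_force: 0.0
```

Call:
send_rows:
  moves: [0,0,-0.2,0,0,0,1,0,0,-0.16,0,0,0,1,0,0,0,0,0,0,1,0,0,0,0,0,0,1]

```text
time: 4.68
ee_pos: [0.6722, -0.1338, 0.0623]
tcp_rot: [180.0, -0.1, 4.1]
wrist_force: [-1.9, 1.4, 8.2]
opening: 0.0002
grasp_force: 4.2
```

Call:
send_rows:
  moves: [0,0,-0.02,0,0,0,1,0,0,1,0,0,0,1,0,0.9,0.3,0,0,0,1,0,0.9,0,0,0,0,1,0.1,0.9,0,0,0,0,1,0.1,0.9,0,0,0,0,1,0.1,0.9,0,0,0,0,1,0.06,0.94,0,0,0,0,1]

```text
time: 5.68
ee_pos: [0.6808, 0.004, 0.0925]
tcp_rot: [-180.0, 0.0, 4.1]
wrist_force: [-1.0, -0.1, -1.3]
opening: 0.0001
grasp_force: 0.0
```

Call:
send_rows:
  moves: [0,0,-0.6,0,0,0,1,0,0,-0.4,0,0,0,1,0,0,0,0,0,0,1,0,0,0,0,0,0,1]

```text
time: 6.18
ee_pos: [0.6807, 0.0017, 0.0679]
tcp_rot: [180.0, 0.0, 4.0]
wrist_force: [-0.1, 0.2, 0.0]
opening: 0.0002
grasp_force: 0.0
```

Call:
send_rows:
  moves: [0,0,-0.2,0,0,0,1,0,0,-0.04,0,0,0,1,0,0,0,0,0,0,1,0,0,0,0,0,0,1]

```text
time: 6.68
ee_pos: [0.6808, 0.0022, 0.0621]
tcp_rot: [180.0, -0.0, 4.1]
wrist_force: [0.3, -2.3, 1.8]
opening: 0.0001
grasp_force: 1.1
```

Call:
send_rows:
  moves: [0,0,-0.16,0,0,0,1,0,0,0,0,0,0,1,0,0,0,0,0,0,1]

```text
time: 7.05
ee_pos: [0.6807, 0.0023, 0.0579]
tcp_rot: [180.0, -0.0, 4.1]
wrist_force: [0.9, -1.0, 3.4]
opening: 0.0003
grasp_force: 1.6
```

Call:
send_rows:
  moves: [0,0,1,0,0,0,1,0,0.5,1,0,0,0,1,0,1,1,0,0,0,1,-0.2,1,0,0,0,0,1,-0.2,1,0,0,0,0,1,-0.2,1,0,0,0,0,1,-0.2,1,0,0,0,0,1,-0.2,1,0,0,0,0,1]

```text
time: 8.05
ee_pos: [0.6612, 0.1184, 0.1325]
tcp_rot: [-177.9, 0.0, 9.3]
wrist_force: [-0.4, -1.0, -0.4]
opening: 0.0003
grasp_force: 0.0
```

Call:
send_rows:
  moves: [-0.4,1,0,0,0,0,1,-0.4,1,0,0,0,0,1,-0.4,1,-0.6,0,0,0,1,0,0.38,-0.6,0,0,0,1,0,0,-0.6,0,0,0,1,0,0,-0.26,0,0,0,1,0,0,0,0,0,0,1]

```text
time: 8.93
ee_pos: [0.6387, 0.1662, 0.0807]
tcp_rot: [-176.4, 0.1, 13.1]
wrist_force: [-0.1, -0.6, -0.2]
opening: 0.0003
grasp_force: 0.0
```

```bash
python3 -c "
from h import *
o=bot.get_obs();print(o['q'].round(1),o['qd'].round(1),o['ee_pos'],o['tcp_rot'],o['wrist_force'])
c=bot.camera('scene');cv2.imwrite('pics/s2.png',cv2.cvtColor(c['color'],cv2.COLOR_RGB2BGR));print(bot.get_obs()['q'].round(1))"
```

```text
[ 13.   19.8  10.8  81.1   3.6 179.9] [ 0.  -0.6  1.   0.6  0.  -0.1] [0.63870555 0.16622747 0.08065252] [-1.76405100e+02  9.00460462e-02  1.30932133e+01] [-0.09695446 -0.56178942 -0.22569818]
[ 13.   19.8  10.8  81.1   3.6 179.9]
```

The last joint hit its 180° limit. I'll lift and take the equivalent half turn (yaw about 184°).

Call:
send_rows:
  moves: [0,0,1,0,0,1,1,0,0,1,0,0,1,1,0,0,1,0,0,1,1,0,0,0,0,0,1,1,0,0,0,0,0,1,1,0,0,0,0,0,1,1,0,0,0,0,0,1,1,0,0,0,0,0,1,1]

```text
time: 9.98
ee_pos: [0.6392, 0.1665, 0.1571]
tcp_rot: [-176.5, 0.0, 82.1]
wrist_force: [-0.4, -0.3, 0.3]
opening: -0.0002
grasp_force: 0.0
```

Call:
send_rows:
  moves: [0,0.5,0,0,0,1,1,0,0.5,0,0,0,1,1,0,0.5,0,0,0,1,1,0,0.5,0,0,0,1,1,0,0.5,0,0,0,1,1,0,0.5,0,0,0,1,1,0,0.5,0,0,0,1,1,0,0.5,0,0,0,1,1]

```text
time: 10.98
ee_pos: [0.6392, 0.267, 0.1571]
tcp_rot: [-176.5, 0.1, 150.9]
wrist_force: [0.2, 0.8, 0.5]
opening: -0.0001
grasp_force: 0.0
```

Call:
send_rows:
  moves: [0,0,0,0,0,1,1,0,0,0,0,0,1,1,0,0,0,0,0,1,1,0,0,0,0,0,0,1]

```text
time: 11.48
ee_pos: [0.639, 0.2667, 0.1572]
tcp_rot: [-176.4, 0.1, 176.4]
wrist_force: [-0.0, -0.7, 0.3]
opening: -0.0002
grasp_force: 0.0
```

Call:
send_rows:
  moves: [-0.52,0.29,0,0.42,-0.03,0.83,1,0,0,-1,0,0,0,1,0,0,-1,0,0,0,1,0,0,-0.8,0,0,0,1,0,0,0,0,0,0,1]

```text
time: 12.1
ee_pos: [0.6252, 0.2735, 0.085]
tcp_rot: [-180.0, 0.1, -176.6]
wrist_force: [0.1, 0.4, 0.1]
opening: 0.0002
grasp_force: 0.0
```

Call:
send_rows:
  moves: [0,0,-0.5,0,0,0,1,0,0,-0.27,0,0,0,1,0,0,0,0,0,0,1,0,0,0,0,0,0,1]

```text
time: 12.6
ee_pos: [0.626, 0.274, 0.0675]
tcp_rot: [180.0, 0.3, -176.5]
wrist_force: [0.4, 0.2, -0.5]
opening: -0.0003
grasp_force: 0.0
```

Call:
send_rows:
  moves: [0,0,-0.2,0,0,0,1,0,0,0,0,0,0,1,0,0,0,0,0,0,1,0,0,0,0,0,0,1]

```text
time: 13.1
ee_pos: [0.626, 0.274, 0.0624]
tcp_rot: [180.0, 0.3, -176.5]
wrist_force: [1.0, 0.7, 1.3]
opening: -0.0003
grasp_force: 1.1
```

Call:
send_rows:
  moves: [0,0,-0.15,0,0,0,1,0,0,0,0,0,0,1,0,0,0,0,0,0,1]

```text
time: 13.48
ee_pos: [0.6259, 0.274, 0.0584]
tcp_rot: [180.0, 0.3, -176.5]
wrist_force: [1.7, 1.3, 2.8]
opening: -0.0001
grasp_force: 1.5
```

A and B are tired, both with two-plate throats, and C is sound. Four plates are needed. First pick is the left plate (0.404, 0.296, yaw 15°), gripped 28 mm behind its centre.

Call:
send_rows:
  moves: [0,0,1,0,0,0,1,-0.5,0,1,0,0,0,1,-1,0.06,0.8,0,0,0.67,0,-1,0.06,0,0,0,0.67,-0.3,-1,0.06,0,0,0,0,-0.3,-1,0.06,0,0,0,0,-0.3,-1,0.06,0,0,0,0,-0.3,-1,0.06,0,0,0,0,-0.3]

```text
time: 14.48
ee_pos: [0.462, 0.2826, 0.1278]
tcp_rot: [-180.0, 0.2, -164.9]
wrist_force: [-1.0, 0.3, 0.1]
opening: 0.0554
grasp_force: 0.0
```

Call:
send_rows:
  moves: [-1,0.06,0,0,0,0,-0.3,-1,0.06,-0.5,0,0,0,-0.3,-1,0.06,-1,0,0,0,-0.3,-0.46,0.06,-1,0,0,0,-0.3,0,0,-1,0,0,0,-0.3,0,0,-0.4,0,0,0,-0.3,0,0,0,0,0,0,-0.3,0,0,0,0,0,0,-0.3]

```text
time: 15.48
ee_pos: [0.3773, 0.2892, 0.0317]
tcp_rot: [180.0, 0.3, -164.9]
wrist_force: [1.3, -0.3, -0.2]
opening: 0.0553
grasp_force: 0.0
```

Call:
send_rows:
  moves: [0,0,-0.6,0,0,0,-0.3,0,0,-0.3,0,0,0,-0.3,0,0,-0.1,0,0,0,-0.3,0,0,0,0,0,0,-0.3]

```text
time: 15.98
ee_pos: [0.3767, 0.2889, 0.0056]
tcp_rot: [-180.0, 0.3, -164.9]
wrist_force: [-0.6, 0.1, -0.4]
opening: 0.0551
grasp_force: 0.0
```

Call:
send_rows:
  moves: [0,0,-0.12,0,0,0,-0.3,0,0,0,0,0,0,-0.3,0,0,0,0,0,0,-0.3]

```text
time: 16.35
ee_pos: [0.3769, 0.289, 0.0029]
tcp_rot: [180.0, 0.3, -164.9]
wrist_force: [0.3, -0.9, -0.6]
opening: 0.0551
grasp_force: 0.0
```

Call:
send_rows:
  moves: [0,0,-0.12,0,0,0,-0.3,0,0,0,0,0,0,-0.3,0,0,0,0,0,0,-0.3]

```text
time: 16.73
ee_pos: [0.3768, 0.289, -0.0002]
tcp_rot: [180.0, 0.3, -164.9]
wrist_force: [0.1, 0.0, -0.4]
opening: 0.0554
grasp_force: 0.0
```

Call:
send_rows:
  moves: [0,0,-0.1,0,0,0,-0.3,0,0,0,0,0,0,-0.3,0,0,0,0,0,0,-0.3]

```text
time: 17.1
ee_pos: [0.3768, 0.2889, -0.0027]
tcp_rot: [180.0, 0.3, -164.9]
wrist_force: [0.3, -0.0, -0.9]
opening: 0.0555
grasp_force: 0.0
```

Call:
send_rows:
  moves: [0,0,0.06,0,0,0,0,0,0,0,0,0,0,0.3,0,0,0,0,0,0,0.3,0,0,0,0,0,0,0.3]
  squeeze: 40

```text
time: 17.6
ee_pos: [0.3771, 0.2892, -0.0006]
tcp_rot: [180.0, 0.3, -164.9]
wrist_force: [-1.4, -0.9, 5.8]
opening: 0.0381
grasp_force: 40.6
```

Call:
send_rows:
  moves: [0,0,0.6,0,0,0,0.3,0,0,1,0,0,0,0.3,0.8,-0.15,0,0,0,-0.46,0.3,0.8,-0.15,0,0,0,-0.45,0.3,0.8,-0.15,0,0,0,-0.45,0.3,0.8,-0.15,0,0,0,0,0.3,0.8,-0.15,0,0,0,0,0.3,0.67,-0.16,-0.3,0,0,0,0.3]

```text
time: 18.6
ee_pos: [0.495, 0.2662, 0.0318]
tcp_rot: [180.0, 0.3, -176.6]
wrist_force: [-1.1, 1.1, -1.2]
opening: 0.0387
grasp_force: 40.2
```

```bash
cat > look.py <<'E'
from h import *
import sys
o=bot.get_obs();print(o['ee_pos'].round(4),o['tcp_rot'].round(2),o['wrist_force'].round(1),o['opening'],o['grasp_force'])
c=bot.camera('top')
z=float(sys.argv[1]) if len(sys.argv)>1 else .008
print(*plates(c,z,700),sep="\n")
n=sys.argv[2] if len(sys.argv)>2 else None
if n:
    px=proj(c,[[float(sys.argv[3]),float(sys.argv[4]),.03]])[0].astype(int);I=cv2.cvtColor(c["color"],cv2.COLOR_RGB2BGR)
    a=I[max(px[1]-35,0):px[1]+35,px[0]-35:px[0]+35]
    s=bot.camera('scene');q=proj(s,[[float(sys.argv[3]),float(sys.argv[4]),.03]])[0].astype(int);J=cv2.cvtColor(s["color"],cv2.COLOR_RGB2BGR)
    b=J[q[1]-35:q[1]+35,q[0]-35:q[0]+35]
    cv2.imwrite(f"pics/{n}.png",np.hstack([cv2.resize(a,(400,400),interpolation=2),cv2.resize(b,(400,400),interpolation=2)]))
E
python3 look.py .036 h1 .52 .267
```

```text
[0.495  0.2662 0.0318] [ 179.96    0.35 -176.55] [-1.1  1.1 -1.2] 0.03873433543532571 40.213696360588074
(0.5435, 0.269, np.float32(0.0), 51, 42)
(0.4372, 0.1878, np.float32(-9.0), 88, 40)
(0.448, 0.0443, np.float32(-7.0), 89, 41)
(0.4341, -0.0513, np.float32(-10.0), 89, 42)
(0.4234, -0.1808, np.float32(-16.5), 90, 41)
(0.4327, -0.298, np.float32(-4.5), 90, 41)
```

View pics/h1.png

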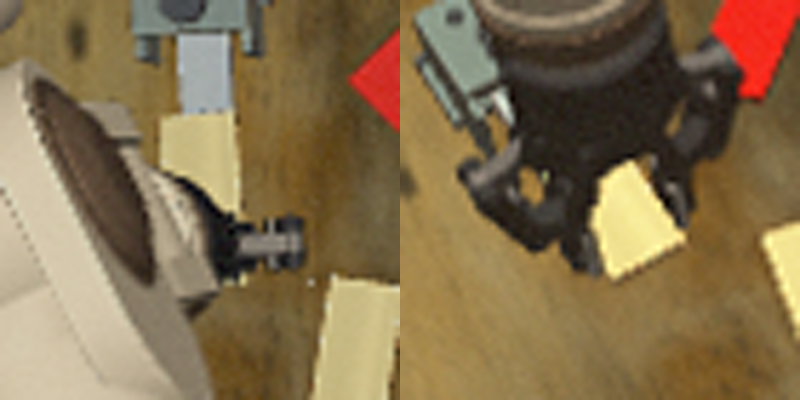

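Call:
send_rows:
  moves: [0,0,-0.5,0,0,0,0.3,0,0,0,0,0,0,0.3,0.7,0.04,0,0,0,0,0.3,0.7,0.04,0,0,0,0,0.3,0.5,0.04,0,0,0,0,0.3,0.5,0.03,0,0,0,0,0.3,0.4,0.02,0,0,0,0,0.3,0,0,0,0,0,0,0.3]

```text
time: 19.7
ee_pos: [0.564, 0.2704, 0.0187]
tcp_rot: [180.0, 0.3, -176.6]
wrist_force: [0.0, -0.2, -0.9]
opening: 0.0382
grasp_force: 45.2
```

Call:
send_rows:
  moves: [0.1,0,0,0,0,0,0.3,0,0,0,0,0,0,0.3,0,0,0,0,0,0,0.3]

```text
time: 20.08
ee_pos: [0.5659, 0.2705, 0.0189]
tcp_rot: [180.0, 0.3, -176.6]
wrist_force: [0.0, -0.7, -0.2]
opening: 0.0382
grasp_force: 45.2
```

Call:
send_rows:
  moves: [0.08,0,0,0,0,0,0.3,0,0,0,0,0,0,0.3,0,0,0,0,0,0,0.3]

```text
time: 20.45
ee_pos: [0.5666, 0.2705, 0.0184]
tcp_rot: [180.0, 0.1, -176.6]
wrist_force: [-6.6, 0.1, 0.7]
opening: 0.0384
grasp_force: 45.4
```

Call:
send_rows:
  moves: [-0.02,0,-0.08,0,0,0,0.3,0,0,-0.08,0,0,0,0.3,0,0,0,0,0,0,0.3]

```text
time: 20.82
ee_pos: [0.5666, 0.2704, 0.0146]
tcp_rot: [180.0, 0.2, -176.6]
wrist_force: [-6.5, 0.7, 1.4]
opening: 0.0385
grasp_force: 45.4
```

Call:
send_rows:
  moves: [0,0,0,0,0,0,-0.1,0,0,0,0,0,0,-0.3,0,0,0,0,0,0,-0.3,0,0,1,0,0,0,-0.3,0,0,1,0,0,0,-0.3,-1,0,0.6,0,0,0,-0.3,-1,0,0,0,0,0,-0.3,-1,-0.5,0,0,0,0,-0.3]

```text
time: 21.82
ee_pos: [0.4921, 0.2583, 0.0801]
tcp_rot: [180.0, 0.3, -176.6]
wrist_force: [-0.2, 0.1, 0.5]
opening: 0.0554
grasp_force: 0.0
```

Call:
send_rows:
  moves: [-0.9,-0.6,0,0,0,-0.5,-0.3,-0.9,-0.6,0,0,0,-0.5,-0.3,-0.8,-0.6,0,0,0,-0.47,-0.3,-0.74,-0.66,-1,0,0,0,-0.3,0,0,-1,0,0,0,-0.3,0,0,0,0,0,0,-0.3]

```text
time: 22.58
ee_pos: [0.4081, 0.1959, 0.0287]
tcp_rot: [-179.9, 0.2, 170.7]
wrist_force: [0.6, -0.8, 0.4]
opening: 0.0561
grasp_force: 0.0
```

```bash
python3 look.py .008 h2 .55 .27; python3 -c "
from h import *
c=bot.camera('top');print(plates(c,.023,500)[:2])"
```

```text
[0.4081 0.1959 0.0287] [-179.93    0.18  170.73] [ 0.6 -0.8  0.4] 0.056128837962754155 0.0
(0.5819, 0.2731, np.float32(4.1), 62, 42)
(0.4514, 0.1899, np.float32(-9.5), 60, 41)
(0.4471, 0.0459, np.float32(-7.0), 91, 42)
(0.4331, -0.0518, np.float32(-9.5), 91, 43)
(0.4224, -0.1837, np.float32(-16.2), 92, 42)
(0.4318, -0.3029, np.float32(-5.2), 92, 42)
[(0.5808, 0.2694, np.float32(1.5), 61, 42), (0.452, 0.1875, np.float32(-8.7), 59, 40)]
```

View pics/h2.png

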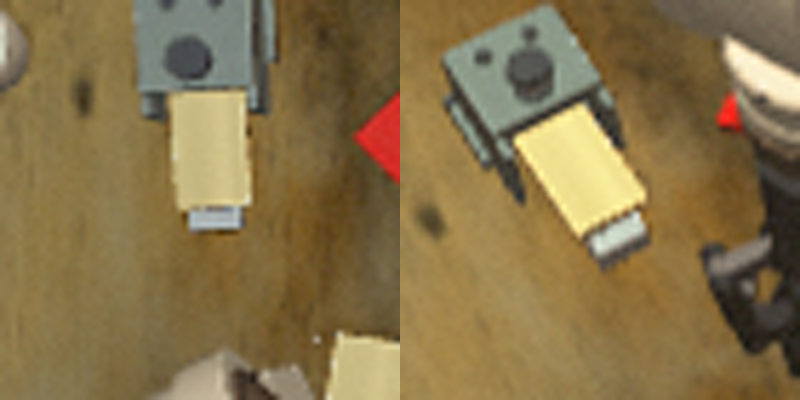

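First plate is home, with 12 mm of tongue showing. Picking the second.

Call:
send_rows:
  moves: [0,0.03,-0.7,0,0,0,-0.3,0,0,-0.49,0,0,0,-0.3,0,0,0,0,0,0,-0.3,0,0,0,0,0,0,0,0,0,0,0,0,0,0.3,0,0,0,0,0,0,0.3,0,0,0,0,0,0,0.3]

```text
time: 23.6
ee_pos: [0.4094, 0.1974, 0.0005]
tcp_rot: [180.0, 0.3, 170.7]
wrist_force: [-0.1, -0.0, 4.3]
opening: 0.0387
grasp_force: 40.6
```

Call:
send_rows:
  moves: [0,0,1,0,0,0,0.3,0,0,1,0,0,0,0.3,0.8,0.7,0.4,0,0,0.5,0.3,0.8,0.7,0,0,0,0.5,0.3,0.8,0.7,0,0,0,0.48,0.3,0.81,0.65,0,0,0,0,0.3,0,0,-0.8,0,0,0,0.3,0,0,0,0,0,0,0.3]

```text
time: 24.6
ee_pos: [0.4883, 0.2655, 0.0383]
tcp_rot: [-179.9, 0.1, -176.5]
wrist_force: [-0.6, 0.8, -0.2]
opening: 0.0388
grasp_force: 40.4
```

```bash
python3 look.py .045
```

```text
[0.4883 0.2655 0.0383] [-1.7992e+02  1.0000e-01 -1.7653e+02] [-0.6  0.8 -0.2] 0.03884586455141982 40.355592370033264
(0.5603, 0.2664, np.float32(-1.2), 98, 43)
(0.4481, 0.0439, np.float32(-7.0), 88, 40)
(0.4343, -0.0511, np.float32(-10.0), 89, 42)
(0.4238, -0.1799, np.float32(-16.4), 89, 41)
(0.4331, -0.2959, np.float32(-5.1), 89, 40)
```

Call:
send_rows:
  moves: [0,0,-0.48,0,0,0,0.3,0,0,0,0,0,0,0.3,0,0,0,0,0,0,0.3,0,0,0,0,0,0,0.3]

```text
time: 25.15
ee_pos: [0.4895, 0.266, 0.0285]
tcp_rot: [180.0, 0.3, -176.5]
wrist_force: [-0.6, -0.5, -0.8]
opening: 0.0386
grasp_force: 40.4
```

Call:
send_rows:
  moves: [0,0,-0.1,0,0,0,0.3,0.6,0.03,0,0,0,0,0.3,0.6,0.03,0,0,0,0,0.3,0.5,0.03,0,0,0,0,0.3,0,0,0,0,0,0,0.3,0,0,0,0,0,0,0.3]

```text
time: 25.9
ee_pos: [0.5317, 0.2681, 0.0253]
tcp_rot: [-180.0, 0.2, -176.5]
wrist_force: [0.6, -0.4, -0.8]
opening: 0.0385
grasp_force: 40.4
```

Call:
send_rows:
  moves: [0.4,0.03,0,0,0,0,0.3,0.4,0.02,0,0,0,0,0.3,0.3,0.02,0,0,0,0,0.3,0,0,0,0,0,0,0.3,0,0,0,0,0,0,0.3]

```text
time: 26.52
ee_pos: [0.5592, 0.2699, 0.0254]
tcp_rot: [180.0, 0.3, -176.5]
wrist_force: [-0.5, 0.1, -0.1]
opening: 0.0386
grasp_force: 40.4
```

Call:
send_rows:
  moves: [0.2,0.01,0,0,0,0,0.3,0,0,0,0,0,0,0.3,0,0,0,0,0,0,0.3]

```text
time: 26.9
ee_pos: [0.5643, 0.2702, 0.0256]
tcp_rot: [180.0, 0.3, -176.5]
wrist_force: [-0.1, 0.5, 0.7]
opening: 0.0387
grasp_force: 40.4
```

Call:
send_rows:
  moves: [0.1,0,0,0,0,0,0.3,0,0,0,0,0,0,0.3,0,0,0,0,0,0,0.3]

```text
time: 27.28
ee_pos: [0.5668, 0.2702, 0.0255]
tcp_rot: [180.0, 0.3, -176.5]
wrist_force: [-0.1, 0.1, 0.3]
opening: 0.0385
grasp_force: 40.4
```

Call:
send_rows:
  moves: [0.1,0,0,0,0,0,0.3,0,0,0,0,0,0,0.3,0,0,0,0,0,0,0.3]

```text
time: 27.65
ee_pos: [0.5677, 0.2702, 0.025]
tcp_rot: [180.0, 0.1, -176.5]
wrist_force: [-7.4, 0.8, 0.5]
opening: 0.0389
grasp_force: 40.5
```

Call:
send_rows:
  moves: [-0.02,0,-0.08,0,0,0,0.3,0,0,0,0,0,0,0.3,0,0,0,0,0,0,0,0,0,0,0,0,0,-0.3,0,0,0,0,0,0,-0.3,0,0,1,0,0,0,-0.3,0,0,1,0,0,0,-0.3,0,0,1,0,0,0,0.5]

```text
time: 28.65
ee_pos: [0.5689, 0.2702, 0.0994]
tcp_rot: [180.0, 0.3, -176.5]
wrist_force: [0.5, -0.2, 0.1]
opening: 0.0386
grasp_force: 0.0
```

Call:
send_rows:
  moves: [1,0,0,0,0,0,1,1,0.1,0,0,0,0,1,0.32,0,-0.8,0,0,0,1,0,0,-0.5,0,0,0,1,0,0,0,0,0,0,1]

```text
time: 29.28
ee_pos: [0.6257, 0.2723, 0.0645]
tcp_rot: [-180.0, 0.2, -176.5]
wrist_force: [0.0, -1.9, 2.0]
opening: -0.0001
grasp_force: 0.8
```

Call:
send_rows:
  moves: [0,0,-0.1,0,0,0,1,0,0,0,0,0,0,1,0,0,0,0,0,0,1]

```text
time: 29.65
ee_pos: [0.6267, 0.2729, 0.0641]
tcp_rot: [180.0, 0.3, -176.5]
wrist_force: [-0.8, -0.5, 1.0]
opening: -0.0
grasp_force: 0.9
```

Call:
send_rows:
  moves: [0,0,-0.06,0,0,0,1,0,0,0,0,0,0,1,0,0,0,0,0,0,1]

```text
time: 30.02
ee_pos: [0.6268, 0.2729, 0.0621]
tcp_rot: [180.0, 0.3, -176.5]
wrist_force: [-0.4, 1.1, 3.1]
opening: -0.0
grasp_force: 1.3
```

Call:
send_rows:
  moves: [0,0,-0.06,0,0,0,1,0,0,0,0,0,0,1,0,0,0,0,0,0,1]

```text
time: 30.4
ee_pos: [0.6269, 0.2729, 0.062]
tcp_rot: [180.0, 0.3, -176.5]
wrist_force: [-4.3, -0.6, 10.3]
opening: -0.0
grasp_force: 5.2
```

A is now snug: it stops dead at 10 N. Next are the plates for B.

Call:
send_rows:
  moves: [0,0,1,0,0,0,1,0,0,1,0,0,0,1,-1,-0.8,0,0,0,-0.4,0,-1,-0.8,0,0,0,-0.4,-0.3,-1,-0.9,0,0,0,-0.42,-0.3,-1,-0.9,0,0,0,0,-0.3,-1,-1,0,0,0,0,-0.3,-1,-1,0,0,0,0,-0.3]

```text
time: 31.4
ee_pos: [0.476, 0.1369, 0.1103]
tcp_rot: [-180.0, 0.3, 173.0]
wrist_force: [-0.2, -0.7, 0.3]
opening: 0.0555
grasp_force: 0.0
```

Call:
send_rows:
  moves: [-1,-1,0,0,0,0,-0.3,-1,-1,0,0,0,0,-0.3,-0.3,-0.9,-1,0,0,0,-0.3,0,-0.64,-1,0,0,0,-0.3,0,0,-1,0,0,0,-0.3,0,0,0,0,0,0,-0.3]

```text
time: 32.15
ee_pos: [0.4181, 0.0488, 0.0341]
tcp_rot: [-180.0, 0.1, 172.9]
wrist_force: [0.9, 1.1, 0.5]
opening: 0.0552
grasp_force: 0.0
```

```bash
python3 look.py .008 h3 .55 .27; python3 -c "
from h import *
c=bot.camera('top');print(plates(c,.031,500)[:1])
r=[t for t in tongues(c)];print(r)"
```

```text
[0.4181 0.0488 0.0341] [-1.7996e+02  1.3000e-01  1.7294e+02] [0.9 1.1 0.5] 0.05517169461376045 0.0
(0.5824, 0.2744, np.float32(2.0), 60, 42)
(0.4332, -0.0514, np.float32(-9.9), 91, 42)
(0.4222, -0.1836, np.float32(-16.2), 92, 42)
(0.4322, -0.3026, np.float32(-5.9), 92, 42)
[(0.5808, 0.2697, np.float32(1.5), 59, 40)]
[(0.6319, -0.0014, np.float32(3.9), 72, 27), (0.6231, -0.1378, np.float32(3.4), 72, 26)]
```

View pics/h3.png

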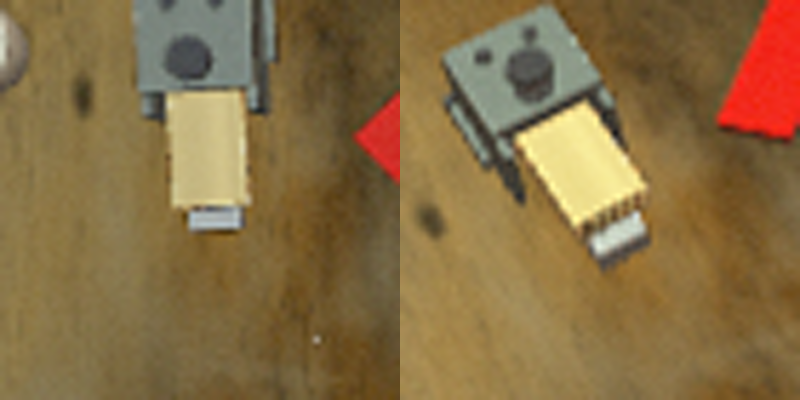

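Both plates in A are flush and square. Picking plate 3.

Call:
send_rows:
  moves: [0.03,0,-0.8,0,0,0,-0.3,0,0,-0.56,0,0,0,-0.3,0,0,0,0,0,0,-0.3,0,0,0,0,0,0,0,0,0,0,0,0,0,0.3,0,0,0,0,0,0,0.3,0,0,0,0,0,0,0.3]

```text
time: 33.17
ee_pos: [0.4207, 0.0493, 0.0026]
tcp_rot: [180.0, 0.4, 173.0]
wrist_force: [-1.5, 0.4, 6.9]
opening: 0.0382
grasp_force: 40.6
```

Call:
send_rows:
  moves: [0,0,1,0,0,0,0.3,0,0,0.8,0,0,0,0.3,0.9,-0.4,0,0,0,0.5,0.3,0.9,-0.4,0,0,0,0.5,0.3,0.9,-0.4,0,0,0,0.3,0.3,0.9,-0.4,0,0,0,0,0.3,0.9,-0.4,0,0,0,0,0.3,0.5,-0.28,-0.4,0,0,0,0.3]

```text
time: 34.17
ee_pos: [0.5465, -0.0083, 0.0368]
tcp_rot: [-180.0, 0.4, -175.9]
wrist_force: [-0.2, 0.2, 0.1]
opening: 0.0386
grasp_force: 40.3
```

```bash
python3 look.py .044 h4 .56 0
```

```text
[ 0.5465 -0.0083  0.0368] [-180.      0.37 -175.87] [-0.2  0.2  0.1] 0.03859467262242263 40.32772779464722
(0.5799, 0.2671, np.float32(2.0), 59, 41)
(0.4237, -0.18, np.float32(-16.7), 89, 41)
(0.4334, -0.296, np.float32(-5.9), 90, 41)
```

View pics/h4.png

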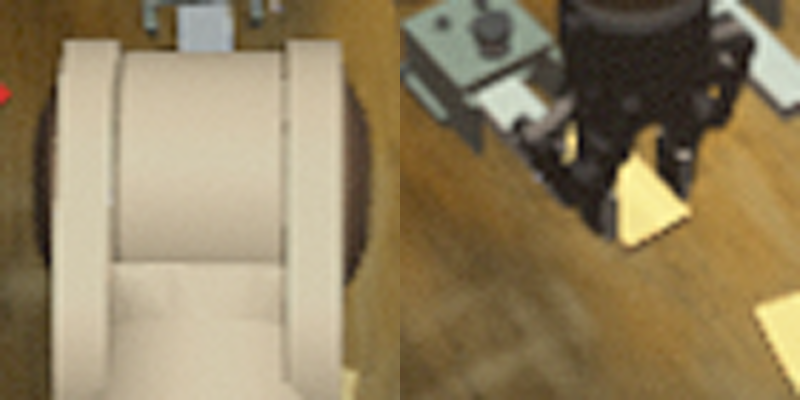

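Call:
send_rows:
  moves: [0,0,-0.5,0,0,0,0.3,0,0,0,0,0,0,0.3,0,0,0,0,0,0,0.3]

```text
time: 34.65
ee_pos: [0.5447, -0.0075, 0.0242]
tcp_rot: [180.0, 0.3, -175.8]
wrist_force: [-0.5, -0.6, -0.4]
opening: 0.0383
grasp_force: 40.3
```

Call:
send_rows:
  moves: [0.3,0.02,-0.08,0,0,0,0.3,0.6,0.04,0,0,0,0,0.3,0.6,0.04,0,0,0,0,0.3,0.5,0.04,0,0,0,0,0.3,0.4,0.03,0,0,0,0,0.3,0.4,0.03,0,0,0,0,0.3,0,0,0,0,0,0,0.3,0,0,0,0,0,0,0.3]

```text
time: 35.65
ee_pos: [0.6148, -0.0028, 0.022]
tcp_rot: [180.0, 0.3, -175.9]
wrist_force: [-0.2, 0.2, -0.8]
opening: 0.0384
grasp_force: 40.3
```

Call:
send_rows:
  moves: [0.15,0.01,0,0,0,0,0.3,0,0,0,0,0,0,0.3,0,0,0,0,0,0,0.3]

```text
time: 36.02
ee_pos: [0.6187, -0.0025, 0.0221]
tcp_rot: [180.0, 0.3, -175.9]
wrist_force: [0.1, -0.5, -0.2]
opening: 0.0386
grasp_force: 40.3
```

Call:
send_rows:
  moves: [0.14,0.01,0,0,0,0,0.3,0,0,0,0,0,0,0.3,0,0,0,0,0,0,0.3]

```text
time: 36.4
ee_pos: [0.6223, -0.0023, 0.022]
tcp_rot: [180.0, 0.3, -175.8]
wrist_force: [-0.3, 0.1, 0.3]
opening: 0.0383
grasp_force: 40.3
```

Call:
send_rows:
  moves: [0.08,0,0,0,0,0,0.3,0,0,0,0,0,0,0.3,0,0,0,0,0,0,0.3]

```text
time: 36.78
ee_pos: [0.6243, -0.0023, 0.0221]
tcp_rot: [180.0, 0.3, -175.9]
wrist_force: [-0.4, -0.2, -0.3]
opening: 0.038
grasp_force: 40.3
```

Call:
send_rows:
  moves: [0.08,0,0,0,0,0,0.3,0,0,0,0,0,0,0.3,0,0,0,0,0,0,0.3]

```text
time: 37.15
ee_pos: [0.6246, -0.0023, 0.0214]
tcp_rot: [180.0, 0.1, -175.9]
wrist_force: [-8.6, -0.4, 1.2]
opening: 0.0385
grasp_force: 40.5
```

Call:
send_rows:
  moves: [0.06,0,0,0,0,0,0.3,0,0,0,0,0,0,0.3,0,0,0,0,0,0,0.3]

```text
time: 37.52
ee_pos: [0.6246, -0.0023, 0.0208]
tcp_rot: [180.0, -0.1, -175.9]
wrist_force: [-13.4, -1.0, 2.4]
opening: 0.0382
grasp_force: 40.6
```

Call:
send_rows:
  moves: [-0.1,0,-0.06,0,0,0,0.3,0,0,0,0,0,0,0.3,0,0,0,0,0,0,0.3]

```text
time: 37.9
ee_pos: [0.6246, -0.0023, 0.0202]
tcp_rot: [180.0, 0.2, -175.9]
wrist_force: [-6.3, 0.2, 0.1]
opening: 0.0379
grasp_force: 40.3
```

Call:
send_rows:
  moves: [0,0,-0.08,0,0,0,0.3,0,0,0,0,0,0,0.3,0,0,0,0,0,0,0.3]

```text
time: 38.28
ee_pos: [0.6245, -0.0023, 0.0184]
tcp_rot: [180.0, 0.2, -175.8]
wrist_force: [-6.9, -0.6, 2.2]
opening: 0.0383
grasp_force: 40.5
```

Near or on the tongue now. Releasing, lifting, and heading to plate 4 at (0.433, -0.051, -10°).

Call:
send_rows:
  moves: [0,0,-0.04,0,0,0,0.3,0,0,0,0,0,0,0,0,0,0,0,0,0,-0.3,0,0,0,0,0,0,-0.3,0,0,1,0,0,0,-0.3,0,0,1,0,0,0,-0.3,-1,0,0.5,0,0,0,-0.3,-1,0,0,0,0,-0.5,-0.3]

```text
time: 39.28
ee_pos: [0.5757, -0.0023, 0.0813]
tcp_rot: [180.0, 0.4, 179.8]
wrist_force: [0.7, -0.1, -0.7]
opening: 0.0555
grasp_force: 0.0
```

Call:
send_rows:
  moves: [-1,-0.3,0,0,0,-0.6,-0.3,-1,-0.3,0,0,0,-0.55,-0.3,-1,-0.3,0,0,0,0,-0.3,-1,-0.4,0,0,0,0,-0.3,-1,-0.4,-0.5,0,0,0,-0.3,-1,-0.1,-1,0,0,0,-0.3,-0.74,0,-0.4,0,0,0,-0.3,0,0,0,0,0,0,-0.3]

```text
time: 40.28
ee_pos: [0.406, -0.0473, 0.0322]
tcp_rot: [180.0, 0.3, 169.9]
wrist_force: [1.0, -0.6, 1.0]
opening: 0.0555
grasp_force: 0.0
```

```bash
python3 look.py .008 h5 .61 0
```

```text
[ 0.406  -0.0473  0.0322] [180.     0.26 169.95] [ 1.  -0.6  1. ] 0.05554636521626231 0.0
(0.5824, 0.2743, np.float32(1.5), 60, 41)
(0.6385, -0.0026, np.float32(4.6), 63, 42)
(0.4677, -0.0572, np.float32(83.4), 42, 22)
(0.4223, -0.1837, np.float32(-16.1), 92, 42)
(0.4321, -0.303, np.float32(-5.1), 91, 42)
```

View pics/h5.png

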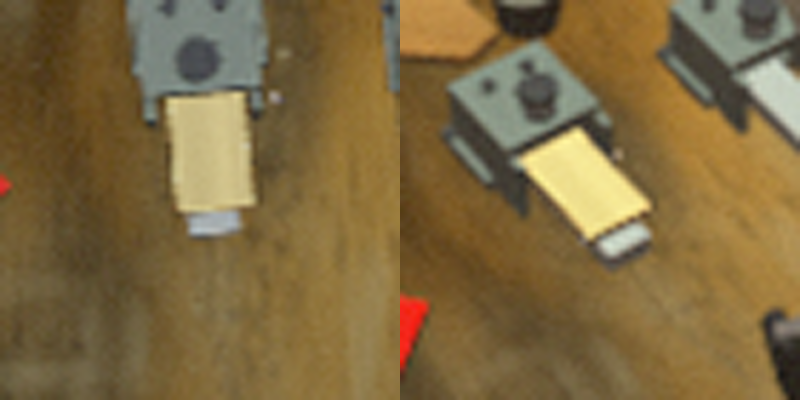

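B's first plate is home. Picking plate 4.

Call:
send_rows:
  moves: [0,0.02,-0.8,0,0,0,-0.3,0,0,-0.53,0,0,0,-0.3,0,0,0,0,0,0,-0.3,0,0,0,0,0,0,0,0,0,0,0,0,0,0.3,0,0,0,0,0,0,0.3,0,0,0,0,0,0,0.3]

```text
time: 41.25
ee_pos: [0.4075, -0.0468, 0.0002]
tcp_rot: [180.0, 0.4, 170.0]
wrist_force: [0.1, 0.5, 5.9]
opening: 0.0388
grasp_force: 40.8
```

Call:
send_rows:
  moves: [0,0,1,0,0,0,0.3,0,0,1,0,0,0,0.3,1,0.3,0,0,0,0.55,0.3,1,0.3,0,0,0,0.55,0.3,1,0.3,0,0,0,0.54,0.3,1,0.3,0,0,0,0,0.3,1,0.3,0,0,0,0,0.3,0.56,0.05,-0.5,0,0,0,0.3]

```text
time: 42.25
ee_pos: [0.5474, -0.0076, 0.0372]
tcp_rot: [180.0, 0.4, -175.9]
wrist_force: [-0.1, -0.6, -0.6]
opening: 0.0388
grasp_force: 40.4
```

Call:
send_rows:
  moves: [0,0,-0.44,0,0,0,0.3,0,0,0,0,0,0,0.3,0,0,0,0,0,0,0.3]

```text
time: 42.62
ee_pos: [0.5454, -0.0082, 0.0262]
tcp_rot: [180.0, 0.3, -176.0]
wrist_force: [0.6, 0.4, -0.0]
opening: 0.0389
grasp_force: 40.4
```

Call:
send_rows:
  moves: [0.3,0.02,-0.03,0,0,0,0.3,0.6,0.05,0,0,0,0,0.3,0.6,0.05,0,0,0,0,0.3,0.5,0.04,0,0,0,0,0.3,0.4,0.03,0,0,0,0,0.3,0.4,0.03,0,0,0,0,0.3,0,0,0,0,0,0,0.3,0,0,0,0,0,0,0.3]

```text
time: 43.62
ee_pos: [0.6155, -0.0026, 0.025]
tcp_rot: [180.0, 0.3, -175.9]
wrist_force: [-0.7, -0.5, -0.4]
opening: 0.0383
grasp_force: 40.4
```

Call:
send_rows:
  moves: [0.2,0.01,0,0,0,0,0.3,0,0,0,0,0,0,0.3,0,0,0,0,0,0,0.3]

```text
time: 44.0
ee_pos: [0.6208, -0.0023, 0.0251]
tcp_rot: [180.0, 0.3, -175.9]
wrist_force: [-0.5, -0.8, -0.8]
opening: 0.0384
grasp_force: 40.4
```

Call:
send_rows:
  moves: [0.12,0,0,0,0,0,0.3,0,0,0,0,0,0,0.3,0,0,0,0,0,0,0.3]

```text
time: 44.38
ee_pos: [0.6238, -0.0023, 0.025]
tcp_rot: [180.0, 0.3, -175.9]
wrist_force: [-0.1, 0.3, -0.4]
opening: 0.0385
grasp_force: 40.4
```

Call:
send_rows:
  moves: [0.08,0,0,0,0,0,0.3,0,0,0,0,0,0,0.3,0,0,0,0,0,0,0.3]

```text
time: 44.75
ee_pos: [0.6255, -0.0023, 0.0249]
tcp_rot: [180.0, 0.2, -175.9]
wrist_force: [-2.4, -0.8, -1.2]
opening: 0.0386
grasp_force: 40.4
```

Home. Lower, release, and press B (button at about 0.681, 0.002).

Call:
send_rows:
  moves: [0,0,-0.08,0,0,0,0.3,0,0,0,0,0,0,0.3,0,0,0,0,0,0,0,0,0,0,0,0,0,-0.3,0,0,0,0,0,0,-0.3,0,0,1,0,0,0,-0.3,0,0,1,0,0,0,-0.3,0,0,1,0,0,0,0.5]

```text
time: 45.75
ee_pos: [0.6259, -0.0023, 0.0988]
tcp_rot: [180.0, 0.3, -175.9]
wrist_force: [-0.4, -0.1, -0.1]
opening: 0.0384
grasp_force: 0.0
```

Call:
send_rows:
  moves: [1,0.08,0,0,0,0,1,1,0.08,0,0,0,0,1,0.2,0,-0.8,0,0,0,1,0,0,-0.5,0,0,0,1,0,0,0,0,0,0,1]

```text
time: 46.38
ee_pos: [0.6797, 0.0017, 0.0641]
tcp_rot: [180.0, 0.2, -175.9]
wrist_force: [-0.9, 1.2, 1.6]
opening: 0.0
grasp_force: 0.8
```

Call:
send_rows:
  moves: [0,0,-0.16,0,0,0,1,0,0,0,0,0,0,1,0,0,0,0,0,0,1]

```text
time: 46.75
ee_pos: [0.6802, 0.0017, 0.0621]
tcp_rot: [180.0, 0.3, -175.9]
wrist_force: [-3.4, 0.3, 5.8]
opening: 0.0005
grasp_force: 2.6
```

B is snug too. I'll lift clear and inspect.

Call:
send_rows:
  moves: [0,0,-0.03,0,0,0,1,0,0,1,0,0,0,1,0,0,1,0,0,0,1,-1,0,1,0,0,0,1,-1,0,1,0,0,0,1,-1,-1,1,0,0,0,1,-1,-1,0,0,0,0,1,-1,-1,0,0,0,0,1]

```text
time: 47.75
ee_pos: [0.5547, -0.0739, 0.1859]
tcp_rot: [180.0, 0.3, -175.9]
wrist_force: [1.1, -0.4, 0.3]
opening: 0.0002
grasp_force: 0.0
```

Call:
send_rows:
  moves: [-1,-1,0,0,0,0,1,-1,-1,0,0,0,0,1,-1,-1,0,0,0,0,1,-1,-1,0,0,0,0,1,-1,-1,0,0,0,0,1,0,-1,0,0,0,0,1,0,-1,0,0,0,0,1,0,-1,0,0,0,0,1]

```text
time: 48.75
ee_pos: [0.4302, -0.2739, 0.1856]
tcp_rot: [180.0, 0.3, -175.9]
wrist_force: [0.6, 1.6, 0.4]
opening: -0.0001
grasp_force: 0.0
```

```bash
python3 look.py .008 h6 .61 0; python3 -c "
from h import *
c=bot.camera('top');print(plates(c,.031,500)[:2])
for q in ['cup','timer','bung']: print(q,[(l['p'],np.round(atz(c,l['pixel'],0)[0],3)) for l in bot.landmark_of('top',q)][:1])
cv2.imwrite('pics/t2.png',cv2.resize(cv2.cvtColor(c['color'],cv2.COLOR_RGB2BGR)[110:320,90:450],(800,467),interpolation=2))"
```

```text
[ 0.4302 -0.2739  0.1856] [ 179.99    0.28 -175.95] [0.6 1.6 0.4] -5.404884669848815e-05 0.0
(0.582, 0.275, np.float32(0.0), 60, 42)
(0.6388, -0.0023, np.float32(5.0), 62, 42)
(0.4223, -0.1837, np.float32(-16.1), 92, 42)
(0.457, -0.3055, np.float32(-180.0), 43, 40)
[(0.5806, 0.2696, np.float32(1.6), 60, 40), (0.6364, -0.0028, np.float32(4.8), 61, 41)]
cup [(0.81, array([0.635, 0.389, 0.   ]))]
timer [(0.91, array([ 0.656, -0.462,  0.   ]))]
bung [(0.64, array([ 0.806, -0.055,  0.   ]))]
```

View pics/h6.png

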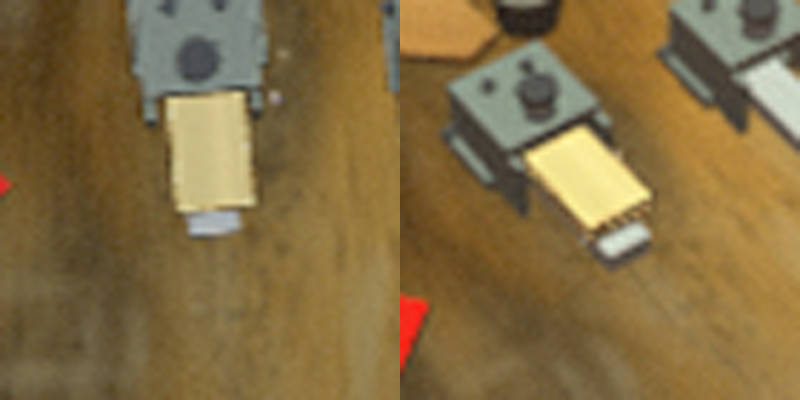

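View pics/t2.png

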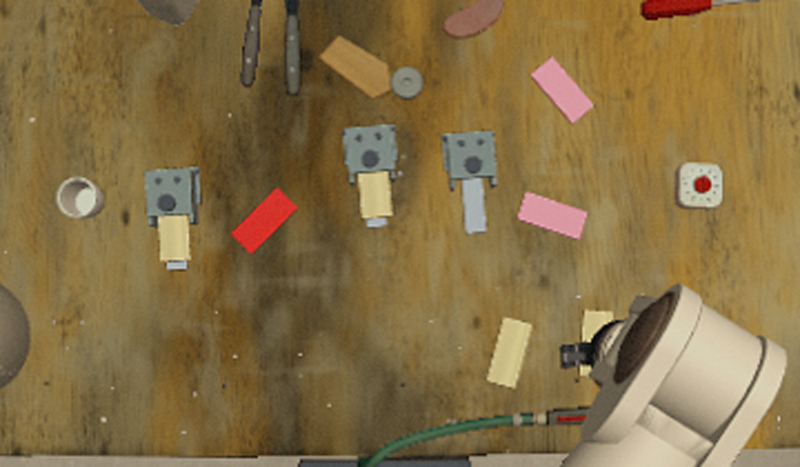

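Both throats hold two flush plates. The sound head at crop (472,158) is empty, the two spare plates are flat on the bench, and the cup, timer and bung have not moved.

```bash
python3 -c "
from workcell import bot
print(bot.job_done())"
```

```text
the job is handed in; nothing more can be done
None
```

I handed the job in: both tired heads (left and middle) are packed with two plates each and press snug, the right-hand head tested sound and is empty, and the two spare plates lie flat on the bench. The hand-in gave no verdict.

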